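# Load the press's seal chute brass side up

### The arm

A 7-joint arm with a two-finger parallel gripper is mounted at the origin on the work surface. World frame = base frame: x ahead of the robot, y to its left, z up, the work surface at z = 0. Lengths are in m, angles in rad, forces in N, time in s.
With the tool pointing down it reaches from about 0.425 to 0.875 m from the base axis. Payload 8.4 kg.
Tool frame: the origin (TCP) lies at the very end of the fingers, on their centre line; the grasp point (between the pads) lies 19 mm behind it (env.grip_point_offset is the distance from the TCP to the grasp point, in m); z points along the fingers, x is the direction in which the jaws open and shut, and the axes are right-handed (so a half turn about z gives the same grasp; the last joint's range is limited). The gripper opens to 87 mm and grips with 3 to 60 N. Pads are 19 mm wide; open, the fingers measure 117 mm over their backs; the gripper's body (75 mm by 190 mm) begins 51 mm behind the grasp point.
Start: joints at [1.184, 0.333, 0.04, 1.465, -0.013, 1.343, -0.059], TCP at [0.184, -0.623, 0.223] pointing down, gripper open.
Joint ranges: [-2.58, 2.58], [-0.38, 2.09], [-1.3, 1.39], [0.25, 2.4], [-1.5, 4.64], [0.08, 2.09], [-2.65, 2.65]. Speed limits (rad/s): [2.22, 2.22, 2.79, 2.79, 3.14, 3.14, 3.14].

### API

Orientations are given as a rotation vector (axis times angle).
In Python, from station import telemetry, optics, ticket, env gives the robot as it stands.
- The arm moves only by the tool play_rows, never from a script. Its argument "motion" is a list of rows, each an object with "delta_pos": the shift along the tool's x, y, z in cm, a list of three; "rot": the turn, a rotation vector about the tool's x, y, z in degrees, a list of three; "fingers": the closure, from -1 (fully open) to 1 (shut). In form: [{"delta_pos": [x, y, z], "rot": [rx, ry, rz], "fingers": fingers}, ...]. A call has exactly 5 rows; each row is the pose to reach, as a shift and turn from the pose commanded when the call began, along the tool's axes at that moment; what a row does not reach only later rows make up. A row lasts 1/12 s, in which the tool goes at most 41.7 mm and 7.16 degrees, less where a joint would pass 70% of its speed; a pose out of reach is approached as far as the arm can. A call with a gripper value outside its range is refused whole. The fingers move at their own pace and stop on an object; "force" is the grip in N (left out, the last holds). Time passes only in rows, so rows that repeat a pose let the fingers close, or fill a call up. It gives the time, the measured TCP pose, the force and the opening at its end, in the units of the state.
- telemetry.get_obs(): the state, without advancing time (a new reading comes with each control period).
- optics.get_image(name): name is "scene" or "side" or "wrist"; returns a dict with "img" (420x560x3 uint8, blue, green, red), "depth" (420x560 float32, m along the optical axis (not along the pixel's ray), 0 where there is no reading), "vfov" (degrees; the focal length in pixels is half the picture's height over the tangent of half this angle, whatever the lens; pixels are square), "cx", "cy" (the principal point, pixels), "view" (4x4, takes a point from world to camera coordinates). Camera axes: x right, y up, looking along -z (the intrinsics and any distortion apply to the point x, -y, -z); pixel columns grow to the right and rows downward; lengths in m; the calibration is good to about 2 mm. A picture is of the moment at which its call begins.
- ticket.sign_off(): hands the job in, once; it reports no verdict.
Trained networks look in a picture, given as the dict that the camera call returned (one of the last four; its "shot" number tells which), for a name from the list of things; names that differ only in an ending like _2 or _b are one class to them, and where a whole thing is asked for, a point or a joint stands for the part that bears it (a point fixed in the world has none). Each returns a list of dicts, best first, with "p" (0 to 1); they miss things now and then, are a little off and sometimes report something else, mostly with a low value. They report only what shows in the picture. A call takes as long as a camera call. They do not tell look-alikes from the thing itself.
- optics.trace(picture, name): "region" (420x560 bool, what is visible of it).
- optics.landmark_of(picture, name): "location" ([x, y, z] in m, in world coordinates, good to about 4 mm: a listed point, or the origin of a listed thing).
The state is a dict: "time": time; "qpos": joint angles; "qd": joint speeds; "tau": joint torques, N m; "tcp_pos": TCP position; "tool_rot": TCP orientation; "force": force on the tool from outside, world axes, zero at the start; "torque": the same for the moment, N m; "finger_gap": finger opening in m.
Only numpy, scipy, OpenCV 4.12 (cv2) and the standard library are available. Lean on these libraries where they do the work, as an engineer would, in place of code of your own. Each camera call takes 0.05 s, during which the arm holds its last target. There are 200 camera calls.

### The job

Load the three standing press seals into the sloping feed chute so that each lies flat on its bed with the brass side up, lengthwise, in one row against the stop at the bottom: the dark walnut seal first (lowest), then the white one, then the red one. Leave the hand stamp, the steel ring cutter and the jar standing where they are.

Things in the scene. Friction and masses are not known exactly. Their poses are not given: they have to be found in the camera images.
- chute_bed: sloping polished steel bed of the brown feed chute, fixed, 30 degrees from level; seals slide down it by themselves. Origin: on the bed surface, middle of its open upper end (the lip), 155 mm above the table. x runs downhill along the bed, y across it, z out of it. 235 mm long from lip to stop, 54 mm wide between 6 mm thick side walls standing 19 mm above the bed along its whole length. Open above.
- chute_lip (a point): middle of the lip (the bed's origin). The bed is 6 mm thick; for the first 36 mm from the lip its middle 34 mm is cut away as a finger notch, leaving a 10 mm strip at each side. Below the first 90 mm of the bed there is only a 10 mm thick foot plate on the table. Downhill points to the robot's right, 1.07 to 1.62 rad clockwise (seen from above) of world x.
- chute_stop (a point): middle of the foot of the stop, on the bed surface 235 mm downhill of the lip, about 38 mm above the table; the stop block stands 31 mm above the bed
- board: the plywood drying board, fixed, 240 mm (x) by 270 mm (y), 12 mm thick; origin at the centre of its underside on the table. The seals, hand stamp and cutter stand on it.
- seal_dark_center (a point): the dark walnut seal: loose block 64 mm tall, 46 wide, 20 thick, about 90 g, standing on a 46 x 20 end on the board at the start. One broad side is a 4 mm brass plate with a dark cross; the rest is dark walnut wood. Point: centre of the block. x: outward normal of the brass side (10 mm to its surface), y: along the 46 mm width, z: along the 64 mm height (up at the start).
- seal_white_center (a point): the white seal: loose block 64 mm tall, 46 wide, 20 thick, about 90 g, standing on a 46 x 20 end on the board at the start. One broad side is a 4 mm brass plate with a dark cross; the rest is white. Point: centre of the block. x: outward normal of the brass side (10 mm to its surface), y: along the 46 mm width, z: along the 64 mm height (up at the start).
- seal_red_center (a point): the red seal: loose block 64 mm tall, 46 wide, 20 thick, about 90 g, standing on a 46 x 20 end on the board at the start. One broad side is a 4 mm brass plate with a dark cross; the rest is red. Point: centre of the block. x: outward normal of the brass side (10 mm to its surface), y: along the 46 mm width, z: along the 64 mm height (up at the start).
- round_stamp: bystander: turned reddish-brown hand stamp on the board, round foot 52 mm across, 58 mm tall, knob 34 mm across at 40 mm height; origin at the centre of its underside, z up
- cutter: bystander: thin steel ring cutter on the board, 56 mm across, 40 mm tall, open at both ends; origin at the centre of its underside, z up
- jar: bystander: cream jar with a wooden cap on the table on the robot's side of the chute, 66 mm across, 140 mm tall; origin at the centre of its underside, z up
Things that resemble listed ones, but are neither listed nor needed, are in the scene too. What is shaped like the part that bears seal_dark_center but blue is not meant.

How it is judged:
On the way, in this order (a step that is already met when the one before it is completed fails the run):
1. the dark walnut seal lies brass side up in place 1 from the stop (x of seal_dark_center in the frame of chute_bed between 0.191 and 0.215 m and y of seal_dark_center in the frame of chute_bed between -0.012 and 0.012 m and z of seal_dark_center in the frame of chute_bed between 0.004 and 0.016 m and angle between seal_dark_center's own x axis and vertical below 0.75 rad), for 0.2 s.
2. the white seal lies brass side up in place 2 from the stop (x of seal_white_center in the frame of chute_bed between 0.127 and 0.151 m and y of seal_white_center in the frame of chute_bed between -0.012 and 0.012 m and z of seal_white_center in the frame of chute_bed between 0.004 and 0.016 m and angle between seal_white_center's own x axis and vertical below 0.75 rad), for 0.2 s.
3. the red seal lies brass side up in place 3 from the stop (x of seal_red_center in the frame of chute_bed between 0.063 and 0.087 m and y of seal_red_center in the frame of chute_bed between -0.012 and 0.012 m and z of seal_red_center in the frame of chute_bed between 0.004 and 0.016 m and angle between seal_red_center's own x axis and vertical below 0.75 rad), for 0.2 s.
At the end, for the whole second after the job is handed in: The three seals lie at rest on the chute bed, brass up, lengthwise in one row against the stop, dark walnut lowest, then white, then red: each centre within 12 mm of its place in a closed row (32, 96, 160 mm from the stop) and of the middle line (all of step 1 and all of step 2 and all of step 3 and linear speed of each of seal_dark, seal_white, seal_red below 0.02 m/s); the robot touches nothing.
It fails at once if the hand stamp was pushed more than 20 mm or tipped over (distance of round_stamp from where it was at the start of the episode above 0.02 m or angle between round_stamp's own z axis and vertical above 0.5 rad).
It fails at once if the ring cutter was pushed more than 20 mm or tipped over (distance of cutter from where it was at the start of the episode above 0.02 m or angle between cutter's own z axis and vertical above 0.5 rad).
It fails at once if the jar was pushed more than 20 mm or tipped over (distance of jar from where it was at the start of the episode above 0.02 m or angle between jar's own z axis and vertical above 0.5 rad).
It also fails if it takes over 72 s, if anything falls off the work surface, if the arm or the gripper's body presses on something with over 40 N, if the wrist force passes 120 N, or if a joint passes its speed limit or range.

## Working session

There is one attempt and no reset: what is moved stays moved. The work goes in short steps, Python scripts to look and compute and a tool call to move; the robot and the scene stay as the last step left them, time stands still between calls to the robot, and variables do not carry over. Pictures are saved under pics/ and viewed, about 8 in all and at most 12, crops included, and the job is handed in when it is done.

Besides the shell and the picture viewer there is one more tool, called after ">>>" as a command line: name --argument value ..., lists and objects as JSON in quotes. play_rows: Moves the arm, as the interface text tells. Its arguments: {"type":"object","properties":{"motion":{"type":"array","items":{"type":"object","properties":{"delta_pos":{"type":"array","items":{"type":"number"}},"rot":{"type":"array","items":{"type":"number"}},"fingers":{"type":"number"}}}},"force":{"type":"number"}},"required":["motion"]}

```bash
ls; mkdir -p pics; python3 - <<'E'
from station import telemetry, optics, env
import cv2,numpy as np
print(telemetry.get_obs()); print([a for a in dir(env) if a[0]!='_'],env.grip_point_offset)
ims=[]
for n in ["scene","side"]:
    p=optics.get_image(n); ims.append(p["img"]); print(n,p["vfov"],p["cx"],p["cy"],{k:v for k,v in p.items() if k not in("img","depth")})
    np.savez(f"{n}.npz",**{k:p[k] for k in("img","depth","vfov","cx","cy","view")})
    for t in ["chute_lip","chute_stop","seal_dark_center","seal_white_center","seal_red_center","round_stamp","cutter","jar","board"]:
        print(t,[(np.round(d["location"],3).tolist(),round(d["p"],2)) for d in optics.landmark_of(p,t)][:4])
for n,i in zip(["scene","side"],ims): cv2.imwrite(f"pics/{n}0.png",i)
E
```

```text
pics
{'time': 0.0, 'qpos': array([ 1.18380694,  0.33388714,  0.0398372 ,  1.46628109, -0.01338339,
        1.343288  , -0.05849592]), 'qd': array([-0.00026989,  0.00121851,  0.00011656, -0.0002753 ,  0.00095679,
        0.0003692 , -0.00086124]), 'tau': array([ 1.20321019e-03, -6.56357932e+01,  1.33576635e+00, -4.03812075e+01,
       -5.98130026e-02,  4.48281225e-02,  1.62456085e-04]), 'tcp_pos': array([ 0.18434551, -0.62282023,  0.22166932]), 'tool_rot': array([-2.51636515e+00,  1.87938210e+00,  2.11108359e-03]), 'force': array([-0.28438921,  0.76859782, -0.57151461]), 'torque': array([ 0.00286979, -0.05997932,  0.01925727]), 'finger_gap': 0.08690651869904814}
['IKError', 'grip_point_offset'] 0.0187
scene 51.87778760293439 273.6725094664968 215.64292320769073 {'vfov': 51.87778760293439, 'cx': 273.6725094664968, 'cy': 215.64292320769073, 'view': array([[ 0.19764823,  0.98019675,  0.01222693, -0.11203593],
       [-0.72121328,  0.13695614,  0.67903934,  0.2821992 ],
       [ 0.6639176 , -0.14302915,  0.73400005, -1.4014205 ],
       [ 0.        ,  0.        ,  0.        ,  1.        ]
[... 752 characters left out ...]
17449655,  0.59906376,  0.78145606, -0.19651221],
       [-0.20093429, -0.75526775,  0.62385578, -0.90641944],
       [ 0.        ,  0.        ,  0.        ,  1.        ]]), 'shot': 2}
chute_lip [([0.522, -0.094, 0.153], 0.79)]
chute_stop [([0.546, -0.299, 0.036], 0.77)]
seal_dark_center [([0.484, 0.121, 0.045], 0.75), ([0.365, 0.092, 0.034], 0.65)]
seal_white_center [([0.485, 0.117, 0.042], 0.71), ([0.483, 0.248, 0.039], 0.68)]
seal_red_center [([0.602, 0.186, 0.045], 0.63)]
round_stamp [([0.638, 0.095, 0.013], 0.55), ([0.519, -0.093, 0.152], 0.48)]
cutter [([0.621, 0.298, 0.012], 0.7), ([0.521, -0.095, 0.156], 0.17)]
jar [([0.419, -0.215, 0.0], 0.59)]
board [([0.552, 0.189, -0.004], 0.84)]
```

```bash
python3 -c "
import cv2,numpy as np
a=cv2.imread('pics/scene0.png');b=cv2.imread('pics/side0.png')
cv2.imwrite('pics/both.png',cv2.resize(np.vstack([a[:, :],b]),None,fx=.71,fy=.71)) 
a=cv2.imread('pics/scene0.png')
"
```

```text
(no output)
```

View pics/scene0.png

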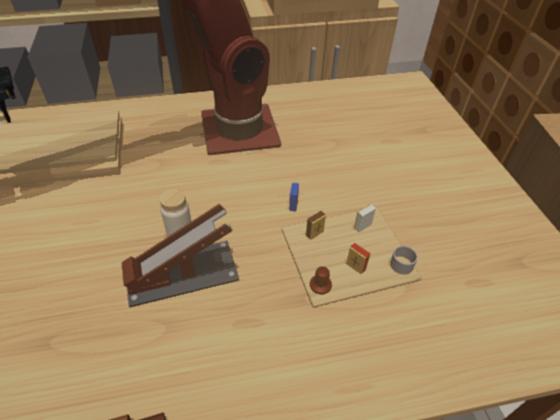

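View pics/side0.png

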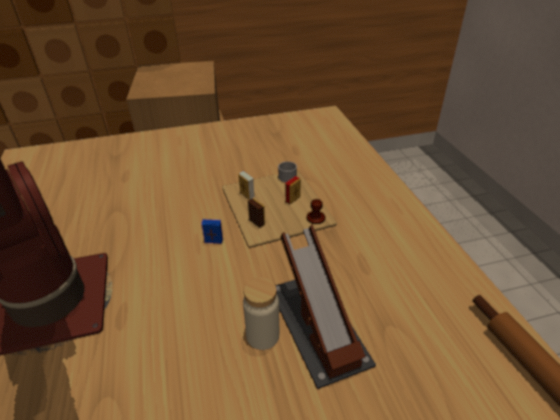

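Scene picture: the chute runs from (125,280) to (225,215), with the jar at (176,215). Dark seal is at (316,226), white at (365,218), red at (358,258), stamp at (321,280) and cutter at (403,260). The blue look-alike at (294,197) stands off the board and isn't wanted. The side picture agrees. Next I fit box poses from depth, find the brass faces by colour, and make an enlarged crop.

```bash
cat > h.py <<'E'
import numpy as np
from scipy.spatial.transform import Rotation as R
def cloud(p):
    h,w=p["depth"].shape; f=h/2/np.tan(np.radians(p["vfov"])/2)
    v,u=np.mgrid[:h,:w]; d=p["depth"]
    c=np.stack([(u-p["cx"])/f*d,-(v-p["cy"])/f*d,-d],-1)
    V=np.array(p["view"]); return (c-V[:3,3])@V[:3,:3], d>0
def sdf(P,half):
    q=np.abs(P)-half
    return np.linalg.norm(np.maximum(q,0),axis=1)+np.minimum(q.max(1),0)
E
cat > fit.py <<'E'
from h import *; from station import optics; import cv2
from scipy.optimize import least_squares
guess={"dark":(.487,.121),"white":(.485,.2475),"red":(.603,.187)}
ps=[optics.get_image(n) for n in("scene","side")]
cl=[cloud(p) for p in ps]
for k,g in guess.items():
    Q=[];C=[];S=[]
    for i,(p,(X,ok)) in enumerate(zip(ps,cl)):
        m=ok&(np.hypot(X[...,0]-g[0],X[...,1]-g[1])<.045)&(X[...,2]>.018)&(X[...,2]<.09)
        Q.append(X[m]);C.append(p["img"][m]);S.append(np.full(m.sum(),i))
    Q=np.vstack(Q);C=np.vstack(C).astype(int);S=np.hstack(S)
    def res(v):
        c,s=np.cos(v[2]),np.sin(v[2]); D=Q-[v[0],v[1],.044]
        L=np.c_[D[:,0]*c+D[:,1]*s,-D[:,0]*s+D[:,1]*c,D[:,2]]
        return L,sdf(L,np.array([.01,.023,.032]))
    best=min((least_squares(lambda v:res(v)[1],[*g,y],loss="soft_l1",f_scale=.002) for y in np.arange(0,3.1,.4)),key=lambda r:r.cost)
    L,r=res(best.x); print(k,"n",[int((S==i).sum()) for i in(0,1)],np.round(best.x,4),"yaw deg",round(np.degrees(best.x[2])%360,1),"rms mm",round(1e3*np.sqrt(np.mean(np.clip(r,-.01,.01)**2)),2), "ztop",np.round(np.percentile(Q[:,2],98),4))
    for nm,m in [("+n",L[:,0]>.008),("-n",L[:,0]<-.008)]:
        m=m&(L[:,2]<.026)&(abs(L[:,1])<.019)
        print("  face",nm,m.sum(),np.median(C[m],axis=0) if m.any() else None)
# chute
lip=np.array([.5225,-.095,.1525]);st=np.array([.5455,-.2975,.0375])
d=(st-lip)[:2];d/=np.linalg.norm(d)
for X,ok in cl:
    D=X-lip; s=D[...,:2]@d; t=D[...,0]*-d[1]+D[...,1]*d[0]; e=D[...,2]+np.tan(np.pi/6)*s
    m=ok&(s>.04)&(s<.19)&(abs(t)<.02)&(abs(e)<.02)
    A=np.c_[X[m],np.ones(m.sum())]; A0=A.mean(0); n=np.linalg.svd(A[:,:3]-A0[:3],full_matrices=False)[2][2]; n*=np.sign(n[2])
    print("bed",m.sum(),"normal",np.round(n,3),"tilt",np.degrees(np.arccos(n[2])),"dir",np.degrees(np.arctan2(n[1],n[0])),"z at lip",A0[2]-((lip[:2]-A0[:2])@n[:2])/n[2])
    # wall tops: higher than bed by 19/cos30=22
    for lo,hi in((.02,.045),(-.045,-.02)):
        m=ok&(s>.02)&(s<.17)&(t>lo)&(t<hi)&(abs(e-.022)<.004)
        if m.sum()>10: c=np.polyfit(s[m],t[m],1); print("  wall",m.sum(),np.round(c,4))
big=[cv2.resize(p["img"][a:b,c:d2],(800,300),interpolation=cv2.INTER_CUBIC) for p,(a,b,c,d2) in zip(ps,((195,300,280,560),(155,260,180,460)))]
cv2.imwrite("pics/crop1.png",np.vstack([cv2.resize(ps[0]["img"][190:300,280:425],(800,600),interpolation=2)])); 
E
python3 fit.py
```

```text
dark n [384, 384] [0.486  0.1201 0.4745] yaw deg 27.2 rms mm 1.19 ztop 0.0776
  face +n 145 [ 51.  91. 116.]
  face -n 143 [ 6. 14. 28.]
white n [369, 322] [0.4856 0.247  0.4269] yaw deg 24.5 rms mm 1.19 ztop 0.0775
  face +n 130 [107. 121. 131.]
  face -n 113 [17. 49. 69.]
red n [462, 342] [0.6034 0.1887 2.1603] yaw deg 123.8 rms mm 1.23 ztop 0.0777
  face +n 0 None
  face -n 340 [ 47.  83. 108.]
bed 701 normal [ 0.036 -0.498  0.866] tilt 29.96054870152021 dir -85.85529995316053 z at lip 0.1552874277776282
  wall 261 [-0.0079  0.0326]
  wall 243 [-0.0118 -0.0269]
bed 1839 normal [ 0.052 -0.499  0.865] tilt 30.07797864273916 dir -84.09380688799736 z at lip 0.1563451463747282
  wall 249 [-0.0086  0.0294]
  wall 265 [-0.0107 -0.0301]
```

View pics/crop1.png

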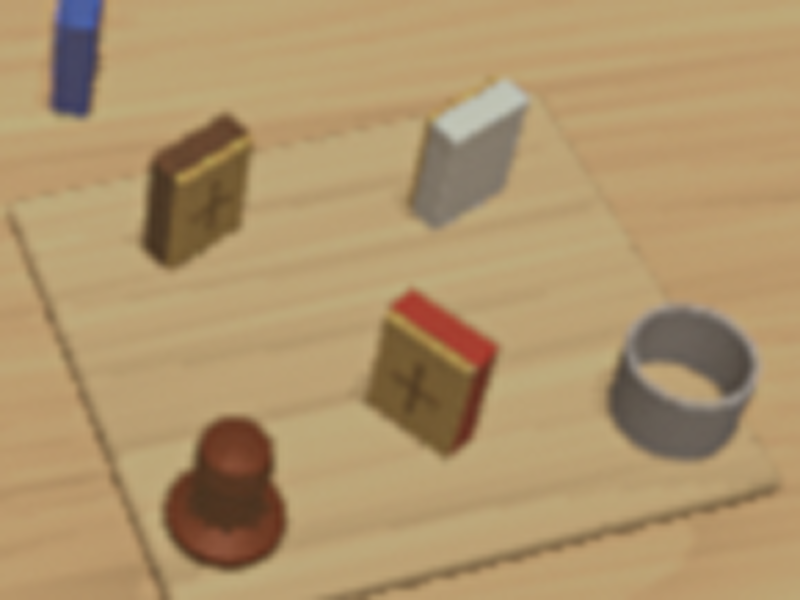

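Crop confirms it: dark (200,190) has brass facing lower-right, white (470,150) has brass on its far side, and red (430,370) has brass facing lower-left. The blue block at the top left isn't wanted.

Plan: grip each seal across its 46 mm width near the top with tool y along the brass normal. Then turn, tilt -60° about tool x at the lip, and release.

```bash
cat >> h.py <<'E'
def down(yaw): # tool x at yaw(deg), z down
    c,s=np.cos(np.radians(yaw)),np.sin(np.radians(yaw)); return R.from_matrix(np.array([[c,s,0],[s,-c,0],[0,0,-1.]]))
LIP=np.array([.5235,-.095,.155]); CY=-84.2
CH=down(CY+90)*R.from_euler('x',-60,degrees=True)   # tool attitude at the chute
def bed(x,y,z): # bed frame -> world
    d=np.array([np.cos(np.radians(CY)),np.sin(np.radians(CY)),0]); k=np.array([0,0,1.])
    X=d*np.cos(np.pi/6)-k*.5; Z=d*.5+k*np.cos(np.pi/6); Y=np.cross(Z,X); return LIP+X*x+Y*y+Z*z
def plan(wps,start=None):
    from station import telemetry
    o=telemetry.get_obs(); p,r=(o["tcp_pos"],R.from_rotvec(o["tool_rot"])) if start is None else start
    for i,(q,s) in enumerate(wps):
        dp=np.round(r.inv().apply(np.array(q)-p)*100,1 if i<len(wps)-1 else 2); dr=np.round((r.inv()*s).as_rotvec(degrees=True),1)
        print(i,"dp cm",dp.tolist(),"rot",dr.tolist(),"| n",round(np.linalg.norm(dp),1),round(np.linalg.norm(dr),1))
        p=p+r.apply(dp/100); r=r*R.from_rotvec(dr,degrees=True)
E
python3 - <<'E'
from h import *
y0=-73.5; ys=[y0+190.7*i/6 for i in range(1,7)]
P=[(.29,-.48,.24),(.4,-.34,.25),(.5,-.2,.25),(.5,-.09,.25),(.49,.02,.23),(.486,.12,.17)]
plan([(p,down(y)) for p,y in zip(P,ys)])
E
```

```text
0 dp cm [-10.7, -14.2, -1.7] rot [-0.0, -0.0, -31.8] | n 17.9 31.8
1 dp cm [-1.1, -17.8, -1.0] rot [0.0, -0.0, -31.8] | n 17.9 31.8
2 dp cm [7.4, -15.5, -0.0] rot [0.0, -0.0, -31.8] | n 17.2 31.8
3 dp cm [4.1, -10.2, -0.0] rot [0.0, -0.0, -31.7] | n 11.0 31.7
4 dp cm [8.3, -7.4, 2.0] rot [0.0, 0.0, -31.8] | n 11.3 31.8
5 dp cm [9.89, -1.18, 5.96] rot [0.0, 0.0, -31.8] | n 11.6 31.8
```

>>> play_rows --motion '[{"delta_pos": [-2.1,-2.8,-0.3],"rot": [0,0,-6.4],"fingers": -1},{"delta_pos": [-4.3,-5.7,-0.7],"rot": [0,0,-12.7],"fingers": -1},{"delta_pos": [-6.4,-8.5,-1.0],"rot": [0,0,-19.1],"fingers": -1},{"delta_pos": [-8.6,-11.4,-1.4],"rot": [0,0,-25.4],"fingers": -1},{"delta_pos": [-10.7,-14.2,-1.7],"rot": [0,0,-31.8],"fingers": -1}]' --force 30

```text
time: 1.52
tcp_pos: [0.2912, -0.4788, 0.2399]
tool_rot: [2.939, -1.11, 0.0]
force: [1.9, -0.2, 0.8]
finger_gap: 0.0873
```

>>> play_rows --motion '[{"delta_pos": [-0.2,-3.6,-0.2],"rot": [0,0,-6.4],"fingers": -1},{"delta_pos": [-0.4,-7.1,-0.4],"rot": [0,0,-12.7],"fingers": -1},{"delta_pos": [-0.7,-10.7,-0.6],"rot": [0,0,-19.1],"fingers": -1},{"delta_pos": [-0.9,-14.2,-0.8],"rot": [0,0,-25.4],"fingers": -1},{"delta_pos": [-1.1,-17.8,-1.0],"rot": [0,0,-31.8],"fingers": -1}]'

```text
time: 1.93
tcp_pos: [0.4012, -0.3388, 0.25]
tool_rot: [3.13, -0.263, 0.001]
force: [1.6, 0.6, 0.2]
finger_gap: 0.0874
```

>>> play_rows --motion '[{"delta_pos": [1.5,-3.1,0],"rot": [0,0,-6.4],"fingers": -1},{"delta_pos": [3.0,-6.2,0],"rot": [0,0,-12.7],"fingers": -1},{"delta_pos": [4.4,-9.3,0],"rot": [0,0,-19.1],"fingers": -1},{"delta_pos": [5.9,-12.4,0],"rot": [0,0,-25.4],"fingers": -1},{"delta_pos": [7.4,-15.5,0],"rot": [0,0,-31.8],"fingers": -1}]'

```text
time: 2.35
tcp_pos: [0.5008, -0.1988, 0.2499]
tool_rot: [3.082, 0.604, 0.001]
force: [0.7, -1.3, -0.7]
finger_gap: 0.0871
```

>>> play_rows --motion '[{"delta_pos": [0.8,-2.0,0],"rot": [0,0,-6.4],"fingers": -1},{"delta_pos": [1.6,-4.1,0],"rot": [0,0,-12.7],"fingers": -1},{"delta_pos": [2.5,-6.1,0],"rot": [0,0,-19.1],"fingers": -1},{"delta_pos": [3.3,-8.2,0],"rot": [0,0,-25.4],"fingers": -1},{"delta_pos": [4.1,-10.2,0],"rot": [0,0,-31.7],"fingers": -1}]'

```text
time: 2.77
tcp_pos: [0.5, -0.089, 0.2497]
tool_rot: [2.8, 1.424, 0.0]
force: [1.9, 0.6, -0.3]
finger_gap: 0.0868
```

>>> play_rows --motion '[{"delta_pos": [1.7,-1.5,0.4],"rot": [0,0,-6.4],"fingers": -1},{"delta_pos": [3.3,-3.0,0.8],"rot": [0,0,-12.7],"fingers": -1},{"delta_pos": [5.0,-4.4,1.2],"rot": [0,0,-19.1],"fingers": -1},{"delta_pos": [6.6,-5.9,1.6],"rot": [0,0,-25.4],"fingers": -1},{"delta_pos": [8.3,-7.4,2.0],"rot": [0,0,-31.8],"fingers": -1}]'

```text
time: 3.18
tcp_pos: [0.4896, 0.0214, 0.2295]
tool_rot: [2.303, 2.136, 0.0]
force: [0.6, 0.0, -0.2]
finger_gap: 0.0871
```

>>> play_rows --motion '[{"delta_pos": [2.0,-0.2,1.2],"rot": [0,0,-6.4],"fingers": -1},{"delta_pos": [4.0,-0.5,2.4],"rot": [0,0,-12.7],"fingers": -1},{"delta_pos": [6.0,-0.7,3.6],"rot": [0,0,-19.1],"fingers": -1},{"delta_pos": [8.0,-1.0,4.8],"rot": [0,0,-25.4],"fingers": -1},{"delta_pos": [9.9,-1.2,6.0],"rot": [0,0,-31.8],"fingers": -1}]'

```text
time: 3.6
tcp_pos: [0.4856, 0.1212, 0.1693]
tool_rot: [1.629, 2.685, 0.0]
force: [-0.0, -1.4, 0.5]
finger_gap: 0.0871
```

```bash
cat > wfit.py <<'E'
from h import *; from station import optics,telemetry; import cv2,sys
from scipy.optimize import least_squares
gx,gy,gyaw=map(float,sys.argv[1:4])
p=optics.get_image("wrist"); X,ok=cloud(p)
m=ok&(np.hypot(X[...,0]-gx,X[...,1]-gy)<.036)&(X[...,2]>.02)&(X[...,2]<.085); Q=X[m]
def res(v):
    c,s=np.cos(v[2]),np.sin(v[2]); D=Q-[v[0],v[1],.044]
    return sdf(np.c_[D[:,0]*c+D[:,1]*s,-D[:,0]*s+D[:,1]*c,D[:,2]],np.array([.01,.023,.032]))
b=least_squares(res,[gx,gy,np.radians(gyaw)],loss="soft_l1",f_scale=.002)
print("n",m.sum(),np.round(b.x[:2],4),"yaw",np.degrees(b.x[2]),"rms mm",1e3*np.sqrt(np.mean(np.clip(b.fun,-.01,.01)**2)),"top",np.percentile(Q[:,2],[50,98]) if m.any() else 0)
cv2.imwrite("pics/w.png",p["img"])
o=telemetry.get_obs(); print(o["tcp_pos"],o["qpos"])
x,y,yaw=b.x[0],b.x[1],np.degrees(b.x[2])
plan([((x,y,.092),down(yaw+90)),((x,y,.052),down(yaw+90))])
E
python3 wfit.py .486 .120 27.2
```

```text
n 1867 [0.486  0.1193] yaw 27.08723729578959 rms mm 0.943686087896201 top [0.07632031 0.07825796]
[0.48410218 0.12488626 0.16732417] [ 0.43438971  0.13935171 -0.82486583  1.86110375  0.10803752  1.18857665
  1.63695431]
0 dp cm [-0.6, -0.1, 7.5] rot [-0.0, -0.1, 1.1] | n 7.5 1.1
1 dp cm [0.0, 0.01, 4.03] rot [-0.0, -0.0, 0.0] | n 4.0 0.0
```

>>> play_rows --motion '[{"delta_pos": [-0.1,0,2.6],"rot": [0,0,0],"fingers": -1},{"delta_pos": [-0.1,0,5.2],"rot": [0,0,0],"fingers": -1},{"delta_pos": [-0.1,0,7.8],"rot": [0,0,0],"fingers": -1},{"delta_pos": [-0.1,0,7.8],"rot": [0,0,0],"fingers": -1},{"delta_pos": [-0.1,0,7.8],"rot": [0,0,0],"fingers": -1}]'

```text
time: 4.07
tcp_pos: [0.4855, 0.1191, 0.0913]
tool_rot: [-1.636, -2.679, 0.002]
force: [-0.5, 0.8, 0.7]
finger_gap: 0.0874
```

>>> play_rows --motion '[{"delta_pos": [0,0,1.3],"rot": [0,0,0],"fingers": -1},{"delta_pos": [0,0,2.7],"rot": [0,0,0],"fingers": -1},{"delta_pos": [0,0,4.0],"rot": [0,0,0],"fingers": -1},{"delta_pos": [0,0,4.0],"rot": [0,0,0],"fingers": -1},{"delta_pos": [0,0,4.0],"rot": [0,0,0],"fingers": -0.2}]'

```text
time: 4.48
tcp_pos: [0.4862, 0.1193, 0.0517]
tool_rot: [-1.637, -2.681, 0.0]
force: [-0.7, 0.3, 0.7]
finger_gap: 0.0852
```

>>> play_rows --motion '[{"delta_pos": [0,0,0],"rot": [0,0,0],"fingers": 1},{"delta_pos": [0,0,0],"rot": [0,0,0],"fingers": 1},{"delta_pos": [0,0,0],"rot": [0,0,0],"fingers": 1},{"delta_pos": [0,0,0],"rot": [0,0,0],"fingers": 1},{"delta_pos": [0,0,0],"rot": [0,0,0],"fingers": 1}]' --force 30

```text
time: 4.9
tcp_pos: [0.4865, 0.1192, 0.0519]
tool_rot: [1.637, 2.681, 0.0]
force: [0.8, 0.2, -0.4]
finger_gap: 0.0553
```

>>> play_rows --motion '[{"delta_pos": [0,0,-0.5],"rot": [0,0,0],"fingers": 1},{"delta_pos": [0,0,-2],"rot": [0,0,0],"fingers": 1},{"delta_pos": [0,0,-5],"rot": [0,0,0],"fingers": 1},{"delta_pos": [0,0,-8],"rot": [0,0,0],"fingers": 1},{"delta_pos": [0,0,-11],"rot": [0,0,0],"fingers": 1}]'

```text
time: 5.32
tcp_pos: [0.4857, 0.1194, 0.163]
tool_rot: [-1.636, -2.681, 0.0]
force: [1.6, -0.4, -1.2]
finger_gap: 0.0455
```

```bash
python3 - <<'E'
from h import *
ys=[117.2-111.4*i/4 for i in range(1,5)]
P=[(.49,.10,.22),(.50,.08,.26),(.51,.06,.27),(.515,.02,.27)]
w=[(p,down(y)) for p,y in zip(P,ys)]
# tilt 60 deg in two calls, ending 60 mm above the bed and 40 mm uphill of the hold
D=down(CY+90)
w+=[((.515,.00,.27),D*R.from_euler('x',-30,degrees=True)),(bed(-.05,0,.075),CH)]
plan(w,start=(np.array([.4855,.1191,.1613]),down(117.2)))
print(bed(-.05,0,.075),bed(-.004,0,.012))
E
```

```text
0 dp cm [-1.9, -0.5, -5.9] rot [0.0, 0.0, 27.9] | n 6.2 27.9
1 dp cm [-2.0, 1.1, -4.0] rot [0.0, 0.0, 27.8] | n 4.6 27.8
2 dp cm [-1.3, 1.8, -1.0] rot [0.0, 0.0, 27.9] | n 2.4 27.9
3 dp cm [-1.8, 3.6, 0.0] rot [0.0, 0.0, 27.8] | n 4.0 27.8
4 dp cm [-0.2, 2.0, 0.0] rot [-30.0, -0.0, 0.0] | n 2.0 30.0
5 dp cm [-0.12, 6.47, 6.66] rot [-30.0, -0.0, 0.0] | n 9.3 30.0
[ 0.52291375 -0.08922843  0.24495191] [ 0.52375627 -0.09752292  0.1673923 ]
```

```bash
python3 - <<'E'
from h import *; from station import optics,telemetry; import cv2
o=telemetry.get_obs(); print(o["tcp_pos"],o["finger_gap"],o["force"])
for n in("scene","side"):
    p=optics.get_image(n)
    print(n,[(np.round(d["location"],3).tolist(),round(d["p"],2)) for d in optics.landmark_of(p,"seal_dark_center")])
    if n=="side": cv2.imwrite("pics/s2.png",cv2.resize(p["img"][120:260,180:340],(640,560),interpolation=2))
E
```

```text
[0.48568932 0.11941202 0.1629677 ] 0.045510885896742403 [ 1.63454736 -0.35730843 -1.17167758]
scene [([0.486, 0.121, 0.15], 0.79), ([0.371, 0.091, 0.032], 0.7)]
side [([0.364, 0.093, 0.033], 0.92), ([0.622, 0.294, 0.01], 0.69), ([0.49, 0.122, 0.148], 0.66)]
```

View pics/s2.png

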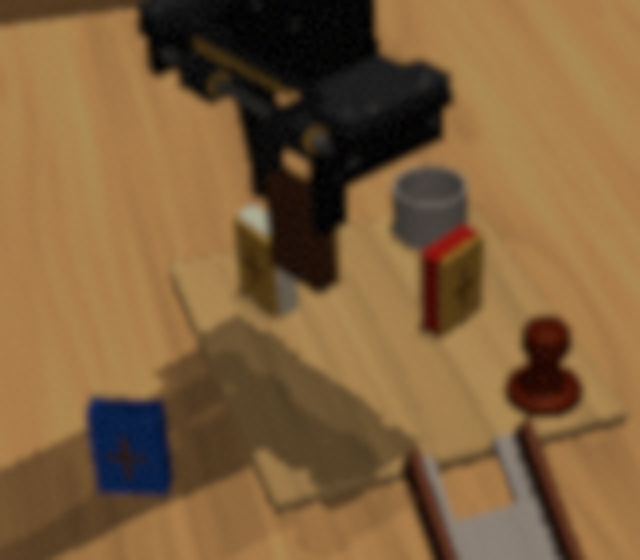

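The dark seal is held upright at crop (305,230), its centre about 13 mm below the TCP, and the neighbours are untouched. Carry on to the chute.

>>> play_rows --motion '[{"delta_pos": [-0.4,-0.1,-1.2],"rot": [0,0,5.6],"fingers": 1},{"delta_pos": [-0.8,-0.2,-2.4],"rot": [0,0,11.2],"fingers": 1},{"delta_pos": [-1.1,-0.3,-3.5],"rot": [0,0,16.7],"fingers": 1},{"delta_pos": [-1.5,-0.4,-4.7],"rot": [0,0,22.3],"fingers": 1},{"delta_pos": [-1.9,-0.5,-5.9],"rot": [0,0,27.9],"fingers": 1}]'

```text
time: 5.93
tcp_pos: [0.4896, 0.0996, 0.2195]
tool_rot: [-2.239, -2.201, 0.003]
force: [-0.3, -0.5, -0.5]
finger_gap: 0.0457
```

>>> play_rows --motion '[{"delta_pos": [-0.4,0.2,-0.8],"rot": [0,0,5.6],"fingers": 1},{"delta_pos": [-0.8,0.4,-1.6],"rot": [0,0,11.1],"fingers": 1},{"delta_pos": [-1.2,0.7,-2.4],"rot": [0,0,16.7],"fingers": 1},{"delta_pos": [-1.6,0.9,-3.2],"rot": [0,0,22.2],"fingers": 1},{"delta_pos": [-2.0,1.1,-4.0],"rot": [0,0,27.8],"fingers": 1}]'

```text
time: 6.35
tcp_pos: [0.5006, 0.0794, 0.2593]
tool_rot: [-2.703, -1.599, 0.004]
force: [0.4, -0.4, -1.5]
finger_gap: 0.0455
```

>>> play_rows --motion '[{"delta_pos": [-0.3,0.4,-0.2],"rot": [0,0,5.6],"fingers": 1},{"delta_pos": [-0.5,0.7,-0.4],"rot": [0,0,11.2],"fingers": 1},{"delta_pos": [-0.8,1.1,-0.6],"rot": [0,0,16.7],"fingers": 1},{"delta_pos": [-1.0,1.4,-0.8],"rot": [0,0,22.3],"fingers": 1},{"delta_pos": [-1.3,1.8,-1.0],"rot": [0,0,27.9],"fingers": 1}]'

```text
time: 6.77
tcp_pos: [0.5102, 0.0597, 0.269]
tool_rot: [-3.009, -0.901, 0.004]
force: [-0.2, 0.0, -0.9]
finger_gap: 0.0455
```

>>> play_rows --motion '[{"delta_pos": [-0.4,0.7,0],"rot": [0,0,5.6],"fingers": 1},{"delta_pos": [-0.7,1.4,0],"rot": [0,0,11.1],"fingers": 1},{"delta_pos": [-1.1,2.2,0],"rot": [0,0,16.7],"fingers": 1},{"delta_pos": [-1.4,2.9,0],"rot": [0,0,22.2],"fingers": 1},{"delta_pos": [-1.8,3.6,0],"rot": [0,0,27.8],"fingers": 1}]'

```text
time: 7.18
tcp_pos: [0.5151, 0.0194, 0.2688]
tool_rot: [-3.138, -0.151, 0.005]
force: [-0.3, 0.7, -1.3]
finger_gap: 0.0457
```

>>> play_rows --motion '[{"delta_pos": [0,0.4,0],"rot": [-6,0,0],"fingers": 1},{"delta_pos": [-0.1,0.8,0],"rot": [-12,0,0],"fingers": 1},{"delta_pos": [-0.1,1.2,0],"rot": [-18,0,0],"fingers": 1},{"delta_pos": [-0.2,1.6,0],"rot": [-24,0,0],"fingers": 1},{"delta_pos": [-0.2,2.0,0],"rot": [-30,0,0],"fingers": 1}]'

```text
time: 7.6
tcp_pos: [0.5158, -0.0002, 0.2701]
tool_rot: [2.61, 0.133, 0.037]
force: [-0.2, -0.1, -2.3]
finger_gap: 0.0459
```

>>> play_rows --motion '[{"delta_pos": [0,1.3,1.3],"rot": [-6,0,0],"fingers": 1},{"delta_pos": [0,2.6,2.6],"rot": [-12,0,0],"fingers": 1},{"delta_pos": [-0.1,3.9,4.0],"rot": [-18,0,0],"fingers": 1},{"delta_pos": [-0.1,5.2,5.3],"rot": [-24,0,0],"fingers": 1},{"delta_pos": [-0.1,6.5,6.6],"rot": [-30,0,0],"fingers": 1}]'

```text
time: 8.02
tcp_pos: [0.5239, -0.0891, 0.2448]
tool_rot: [2.087, 0.109, 0.062]
force: [-0.2, -0.2, -2.1]
finger_gap: 0.0457
```

```bash
cat > held.py <<'E'
from h import *; from station import optics,telemetry; import cv2,sys
from scipy.optimize import least_squares
col,out=sys.argv[1:3]
def state():
    o=telemetry.get_obs(); return o["tcp_pos"],R.from_rotvec(o["tool_rot"]),o
Q=[]
for n in("scene","side"):
    p=optics.get_image(n); t,r,o=state(); X,ok=cloud(p)
    reg=[d for d in optics.trace(p,f"seal_{col}_center") if d["p"]>.2]
    c0=t+r.apply([0,0,.012])
    for d in reg:
        m=d["region"]&ok
        if m.sum()>20 and np.linalg.norm(np.median(X[m],axis=0)-c0)<.05: Q.append(r.inv().apply(X[m]-t)); print(n,round(d["p"],2),m.sum()); break
    if n=="side": cv2.imwrite(out,cv2.resize(p["img"][180:380,220:420],(600,600),interpolation=2))
Q=np.vstack(Q) # tool frame: box half (23 x, 10 y, 32 z)
def res(v): return sdf(R.from_rotvec([v[3],0,0]).inv().apply(Q-v[:3]),np.array([.023,.010,.032]))
b=least_squares(res,[0,0,.012,0],loss="soft_l1",f_scale=.002)
print("held in tool mm",np.round(b.x[:3]*1e3,1),"pitch deg",round(np.degrees(b.x[3]),1),"rms",1e3*np.sqrt(np.mean(np.clip(b.fun,-.01,.01)**2)))
Bi=np.array([bed(1,0,0)-LIP,bed(0,1,0)-LIP,bed(0,0,1)-LIP])
print("tcp in bed mm",np.round(Bi@(t-LIP)*1e3,1),"seal in bed",np.round(Bi@(t+r.apply(b.x[:3])-LIP)*1e3,1),"att err deg",np.round((CH.inv()*r).as_rotvec(degrees=True),2), "gap",o["finger_gap"]); print(np.round(o["qpos"],2),o["time"])
E
python3 held.py dark pics/s3.png
```

```text
scene 0.56 661
side 0.62 840
held in tool mm [ 0.7  1.7 14.8] pitch deg 0.4 rms 1.8221909502872464
tcp in bed mm [-49.1  -0.2  72.9] seal in bed [-34.3   0.6  74.6] att err deg [ 0.1  -0.16 -0.39] gap 0.04555116804316247
[ 0.06  0.35 -0.67  1.88  1.04  1.73 -0.8 ] 8.1667
```

View pics/s3.png

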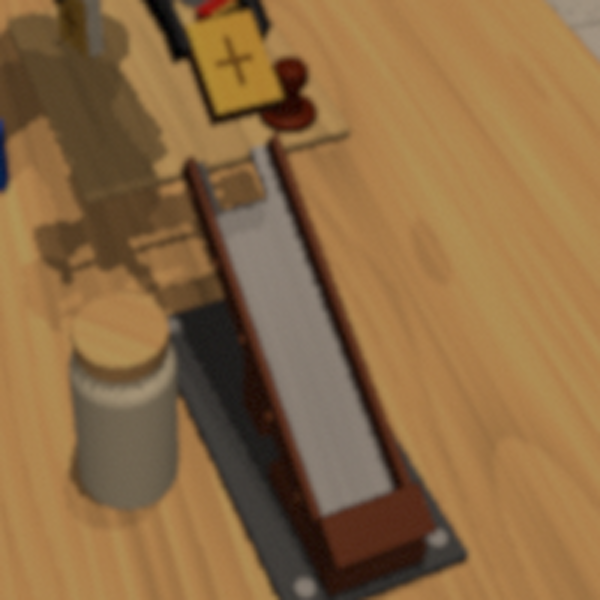

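Brass side up and lined up with the chute: seal at crop (235,62), lip at (230,160). Lower to just above the bed at the lip.

>>> play_rows --motion '[{"delta_pos": [0,-1.0,1.5],"rot": [0,0,0.4],"fingers": 1},{"delta_pos": [0,-2.0,3.0],"rot": [0,0,0.4],"fingers": 1},{"delta_pos": [0,-3.5,4.5],"rot": [0,0,0.4],"fingers": 1},{"delta_pos": [0,-4.8,4.5],"rot": [0,0,0.4],"fingers": 1},{"delta_pos": [0,-5.6,4.5],"rot": [0,0,0.4],"fingers": 1}]'

```text
time: 8.63
tcp_pos: [0.5245, -0.1006, 0.1738]
tool_rot: [2.095, 0.097, 0.063]
force: [0.3, 0.9, 0.1]
finger_gap: 0.0455
```

>>> play_rows --motion '[{"delta_pos": [0,-0.2,0],"rot": [0,0,0],"fingers": 1},{"delta_pos": [0,-0.4,0],"rot": [0,0,0],"fingers": 1},{"delta_pos": [0,-0.6,0],"rot": [0,0,0],"fingers": 1},{"delta_pos": [0,-0.6,0],"rot": [0,0,0],"fingers": 1},{"delta_pos": [0,-0.6,0],"rot": [0,0,0],"fingers": 1}]'

```text
time: 9.05
tcp_pos: [0.5249, -0.0969, 0.1702]
tool_rot: [2.093, 0.098, 0.066]
force: [0.3, -0.1, 0.2]
finger_gap: 0.0459
```

```bash
python3 held.py dark pics/s4.png; python3 -c "
from station import telemetry as t;print(t.get_obs()['force'])
import cv2;a=cv2.imread('pics/s4.png');cv2.imwrite('pics/s4.png',cv2.resize(a[0:300,100:400],(700,600)) if 0 else cv2.resize(a[0:300,100:400],(600,600)))"
```

```text
scene 0.78 562
side 0.66 776
held in tool mm [-0.2  1.4 15.1] pitch deg -0.2 rms 1.6248527070570309
tcp in bed mm [-5.6  1.1 14.2] seal in bed [ 9.4  0.8 15.5] att err deg [0.   0.   0.44] gap 0.045958960955224906
[ 0.04  0.45 -0.65  1.93  1.09  1.67 -0.94] 9.2
[ 0.25570357 -0.11867477 -1.27361235]
```

View pics/s4.png

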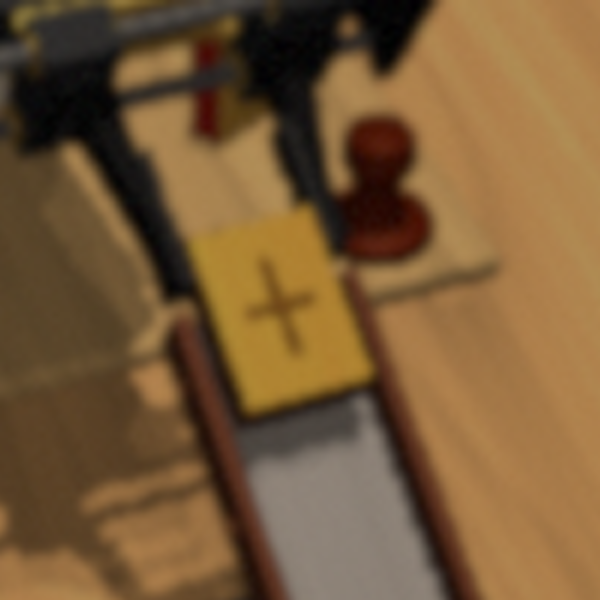

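>>> play_rows --motion '[{"delta_pos": [-0.1,-0.1,0.1],"rot": [0,0,-0.3],"fingers": 1},{"delta_pos": [-0.1,-0.2,0.1],"rot": [0,0,-0.3],"fingers": 1},{"delta_pos": [-0.1,-0.3,0.1],"rot": [0,0,-0.3],"fingers": 1},{"delta_pos": [-0.1,-0.4,0.1],"rot": [0,0,-0.3],"fingers": 1},{"delta_pos": [-0.1,-0.4,0.1],"rot": [0,0,-0.3],"fingers": 1}]'

```text
time: 9.67
tcp_pos: [0.5235, -0.0959, 0.1655]
tool_rot: [2.093, 0.104, 0.062]
force: [0.3, -0.4, -0.8]
finger_gap: 0.0457
```

>>> play_rows --motion '[{"delta_pos": [0,0,0],"rot": [0,0,0],"fingers": 0},{"delta_pos": [0,0,0],"rot": [0,0,0],"fingers": -0.2},{"delta_pos": [0,0,0],"rot": [0,0,0],"fingers": -0.4},{"delta_pos": [0,0,0],"rot": [0,0,0],"fingers": -0.6},{"delta_pos": [0,0,0],"rot": [0,0,0],"fingers": -1}]'

```text
time: 10.08
tcp_pos: [0.5236, -0.096, 0.1659]
tool_rot: [2.092, 0.104, 0.062]
force: [0.6, 0.0, -0.1]
finger_gap: 0.0646
```

```bash
cat > inbed.py <<'E'
from h import *; from station import optics,telemetry; import cv2,sys
Bi=np.array([bed(1,0,0)-LIP,bed(0,1,0)-LIP,bed(0,0,1)-LIP])
for n in("side","scene"):
    p=optics.get_image(n)
    for c in ("dark","white","red"):
        print(n,c,[(np.round(Bi@(np.array(d["location"])-LIP)*1e3,0).tolist(),round(d["p"],2)) for d in optics.landmark_of(p,f"seal_{c}_center")][:3])
    if n=="side": cv2.imwrite(sys.argv[1],cv2.resize(p["img"][180:380,220:420],(600,600),interpolation=2))
print(telemetry.get_obs()["time"],telemetry.get_obs()["finger_gap"])
E
python3 inbed.py pics/s5.png
```

```text
side dark [([101.0, -1.0, 9.0], 0.81), ([-116.0, -137.0, -209.0], 0.63)]
side white [([-241.0, -4.0, -272.0], 0.57), ([-162.0, 57.0, -275.0], 0.37)]
side red [([-180.0, 104.0, -231.0], 0.4)]
scene dark [([202.0, -1.0, 8.0], 0.56), ([-114.0, -134.0, -207.0], 0.49)]
scene white [([-240.0, -4.0, -270.0], 0.86)]
scene red [([-178.0, 109.0, -235.0], 0.98), ([-257.0, 134.0, -312.0], 0.64)]
10.4833 0.08586045971439167
```

View pics/s5.png

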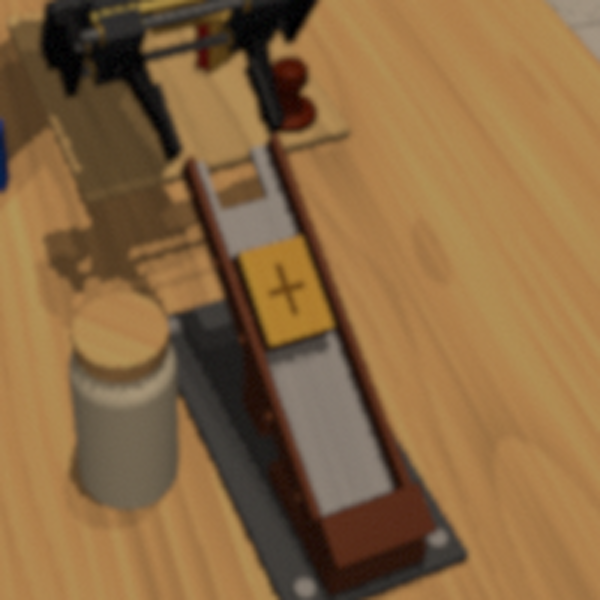

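Dark seal caught mid-slide at crop (285,290), then measured at bed x 202 mm, which is in place. Now the white one.

```bash
python3 - <<'E'
from h import *
D=down(5.8); o0=(np.array([.5236,-.0960,.1659]),CH)
w=[(bed(-.07,0,.07),CH),((.515,.0,.27),D*R.from_euler('x',-30,degrees=True)),((.515,.06,.25),D),((.505,.13,.23),down(-18)),((.495,.20,.2),down(-42)),((.4856,.247,.16),down(-65.5))]
plan(w,start=o0)
E
```

```text
0 dp cm [0.0, 6.0, -6.5] rot [0.0, 0.0, 0.0] | n 8.8 0.0
1 dp cm [0.1, -1.8, -7.1] rot [30.0, 0.0, -0.0] | n 7.3 30.0
2 dp cm [0.6, -6.1, -1.2] rot [30.0, 0.0, -0.0] | n 6.2 30.0
3 dp cm [-0.3, -7.1, 2.0] rot [0.0, 0.0, 23.8] | n 7.4 23.8
4 dp cm [-3.1, -6.4, 3.0] rot [0.0, 0.0, 24.0] | n 7.7 24.0
5 dp cm [-3.82, -2.84, 4.02] rot [0.0, 0.0, 23.5] | n 6.2 23.5
```

>>> play_rows --motion '[{"delta_pos": [0,0.5,-2],"rot": [0,0,0],"fingers": -1},{"delta_pos": [0,1.5,-4],"rot": [0,0,0],"fingers": -1},{"delta_pos": [0,3.0,-6],"rot": [0,0,0],"fingers": -1},{"delta_pos": [0,4.5,-6.5],"rot": [0,0,0],"fingers": -1},{"delta_pos": [0,6,-6.5],"rot": [0,0,0],"fingers": -1}]'

```text
time: 10.9
tcp_pos: [0.5213, -0.0681, 0.2514]
tool_rot: [2.093, 0.106, 0.065]
force: [-0.1, -0.4, -1.1]
finger_gap: 0.087
```

>>> play_rows --motion '[{"delta_pos": [0,-0.4,-1.4],"rot": [6,0,0],"fingers": -1},{"delta_pos": [0,-0.7,-2.8],"rot": [12,0,0],"fingers": -1},{"delta_pos": [0.1,-1.1,-4.3],"rot": [18,0,0],"fingers": -1},{"delta_pos": [0.1,-1.4,-5.7],"rot": [24,0,0],"fingers": -1},{"delta_pos": [0.1,-1.8,-7.1],"rot": [30,0,0],"fingers": -1}]'

```text
time: 11.32
tcp_pos: [0.5151, 0.0019, 0.2714]
tool_rot: [2.62, 0.132, 0.041]
force: [-0.7, -1.1, 0.3]
finger_gap: 0.0872
```

>>> play_rows --motion '[{"delta_pos": [0.1,-1.2,-0.2],"rot": [6,0,0],"fingers": -1},{"delta_pos": [0.2,-2.4,-0.5],"rot": [12,0,0],"fingers": -1},{"delta_pos": [0.4,-3.7,-0.7],"rot": [18,0,0],"fingers": -1},{"delta_pos": [0.5,-4.9,-1.0],"rot": [24,0,0],"fingers": -1},{"delta_pos": [0.6,-6.1,-1.2],"rot": [30,0,0],"fingers": -1}]'

```text
time: 11.73
tcp_pos: [0.5155, 0.0604, 0.2511]
tool_rot: [-3.133, -0.157, -0.007]
force: [-0.6, -0.2, 0.1]
finger_gap: 0.0869
```

>>> play_rows --motion '[{"delta_pos": [-0.1,-1.4,0.4],"rot": [0,0,4.8],"fingers": -1},{"delta_pos": [-0.1,-2.8,0.8],"rot": [0,0,9.5],"fingers": -1},{"delta_pos": [-0.2,-4.3,1.2],"rot": [0,0,14.3],"fingers": -1},{"delta_pos": [-0.2,-5.7,1.6],"rot": [0,0,19.0],"fingers": -1},{"delta_pos": [-0.3,-7.1,2.0],"rot": [0,0,23.8],"fingers": -1}]'

```text
time: 12.15
tcp_pos: [0.5046, 0.1304, 0.2298]
tool_rot: [-3.101, 0.5, -0.002]
force: [-0.3, -0.2, -0.7]
finger_gap: 0.0871
```

>>> play_rows --motion '[{"delta_pos": [-0.6,-1.3,0.6],"rot": [0,0,4.8],"fingers": -1},{"delta_pos": [-1.2,-2.6,1.2],"rot": [0,0,9.6],"fingers": -1},{"delta_pos": [-1.9,-3.8,1.8],"rot": [0,0,14.4],"fingers": -1},{"delta_pos": [-2.5,-5.1,2.4],"rot": [0,0,19.2],"fingers": -1},{"delta_pos": [-3.1,-6.4,3.0],"rot": [0,0,24.0],"fingers": -1}]'

```text
time: 12.57
tcp_pos: [0.4949, 0.2008, 0.1997]
tool_rot: [-2.93, 1.133, -0.002]
force: [-0.2, -0.1, 0.2]
finger_gap: 0.087
```

>>> play_rows --motion '[{"delta_pos": [-1.0,-0.7,1.0],"rot": [0,0,6],"fingers": -1},{"delta_pos": [-1.9,-1.4,2.0],"rot": [0,0,12],"fingers": -1},{"delta_pos": [-2.9,-2.1,3.0],"rot": [0,0,18],"fingers": -1},{"delta_pos": [-3.8,-2.8,4.0],"rot": [0,0,23.5],"fingers": -1},{"delta_pos": [-3.8,-2.8,4.0],"rot": [0,0,23.5],"fingers": -1}]'

```text
time: 12.98
tcp_pos: [0.4839, 0.2483, 0.1583]
tool_rot: [2.639, -1.703, -0.002]
force: [-0.6, -0.8, 0.0]
finger_gap: 0.0869
```

```bash
python3 wfit.py .4856 .247 24.5
```

```text
n 2049 [0.4855 0.2473] yaw 24.43044568182201 rms mm 0.8610534465819852 top [0.07615027 0.07812199]
[0.48471466 0.24726172 0.1592857 ] [ 0.07903033  0.23515522 -0.71745948  1.77641229  0.16565572  1.19181157
 -1.82664326]
0 dp cm [0.0, -0.1, 6.7] rot [0.0, 0.0, -179.8] | n 6.7 179.8
1 dp cm [-0.03, -0.02, 4.03] rot [-0.0, 0.0, 0.0] | n 4.0 0.0
```

>>> play_rows --motion '[{"delta_pos": [0,-0.1,3],"rot": [0,0,0],"fingers": -1},{"delta_pos": [0,-0.1,6],"rot": [0,0,0],"fingers": -1},{"delta_pos": [0,-0.1,8.5],"rot": [0,0,0],"fingers": -1},{"delta_pos": [0,-0.1,10.3],"rot": [0,0,0],"fingers": -0.6},{"delta_pos": [0,-0.1,10.3],"rot": [0,0,0],"fingers": 0}]'

```text
time: 13.45
tcp_pos: [0.4855, 0.2446, 0.0541]
tool_rot: [2.64, -1.696, -0.002]
force: [-1.1, -0.4, 0.0]
finger_gap: 0.0797
```

>>> play_rows --motion '[{"delta_pos": [0,0,0],"rot": [0,0,0],"fingers": 1},{"delta_pos": [0,0,0],"rot": [0,0,0],"fingers": 1},{"delta_pos": [0,0,0],"rot": [0,0,0],"fingers": 1},{"delta_pos": [0,0,0],"rot": [0,0,0],"fingers": 1},{"delta_pos": [0,0,0],"rot": [0,0,0],"fingers": 1}]' --force 30

```text
time: 13.87
tcp_pos: [0.4875, 0.2472, 0.0581]
tool_rot: [-2.64, 1.699, -0.004]
force: [0.0, 0.9, 0.3]
finger_gap: 0.0481
```

>>> play_rows --motion '[{"delta_pos": [0,0,0],"rot": [0,0,0],"fingers": 1},{"delta_pos": [0,0,0],"rot": [0,0,0],"fingers": 1},{"delta_pos": [0,0,0],"rot": [0,0,0],"fingers": 1},{"delta_pos": [0,0,0],"rot": [0,0,0],"fingers": 1},{"delta_pos": [0,0,0],"rot": [0,0,0],"fingers": 1}]'

```text
time: 14.28
tcp_pos: [0.4875, 0.2472, 0.0579]
tool_rot: [-2.64, 1.7, -0.003]
force: [-0.2, -1.9, 6.7]
finger_gap: 0.0453
```

```bash
python3 - <<'E'
from h import *
from station import telemetry as t; o=t.get_obs(); print(o["tcp_pos"],o["finger_gap"])
D=down(5.8); p=o["tcp_pos"]
w=[(p+[0,0,.12],down(-65.7)),((.495,.20,.22),down(-42)),((.505,.13,.25),down(-18)),((.515,.04,.27),D),((.515,.0,.27),D*R.from_euler('x',-30,degrees=True)),(bed(-.05,0,.075),CH)]
plan(w)
E
```

```text
[0.48752805 0.2471578  0.0579007 ] 0.04530651566642992
0 dp cm [0.0, -0.0, -12.0] rot [-0.2, -0.0, 0.1] | n 12.0 0.2
1 dp cm [4.6, 1.2, -4.2] rot [0.1, -0.0, -23.7] | n 6.3 23.7
2 dp cm [5.4, 4.6, -3.0] rot [-0.0, -0.1, -24.0] | n 7.7 24.0
3 dp cm [3.8, 8.2, -2.0] rot [-0.0, 0.0, -23.8] | n 9.3 23.8
4 dp cm [-0.5, 4.0, -0.0] rot [-30.0, 0.0, 0.0] | n 4.0 30.0
5 dp cm [-0.08, 6.52, 6.63] rot [-30.0, -0.0, 0.0] | n 9.3 30.0
```

>>> play_rows --motion '[{"delta_pos": [0,0,-2],"rot": [0,0,0],"fingers": 1},{"delta_pos": [0,0,-4.5],"rot": [0,0,0],"fingers": 1},{"delta_pos": [0,0,-7],"rot": [0,0,0],"fingers": 1},{"delta_pos": [0,0,-9.5],"rot": [0,0,0],"fingers": 1},{"delta_pos": [0,0,-12],"rot": [0,0,0],"fingers": 1}]'

```text
time: 14.7
tcp_pos: [0.4863, 0.247, 0.1782]
tool_rot: [-2.641, 1.7, -0.001]
force: [0.8, -0.4, -1.2]
finger_gap: 0.0457
```

>>> play_rows --motion '[{"delta_pos": [0.9,0.2,-0.8],"rot": [0,0,-4.7],"fingers": 1},{"delta_pos": [1.8,0.5,-1.7],"rot": [0,0,-9.5],"fingers": 1},{"delta_pos": [2.8,0.7,-2.5],"rot": [0,0,-14.2],"fingers": 1},{"delta_pos": [3.7,1.0,-3.4],"rot": [0,0,-19.0],"fingers": 1},{"delta_pos": [4.6,1.2,-4.2],"rot": [0,0,-23.7],"fingers": 1}]'

```text
time: 15.12
tcp_pos: [0.4946, 0.1997, 0.2195]
tool_rot: [-2.936, 1.115, -0.002]
force: [0.2, 0.1, -0.9]
finger_gap: 0.0459
```

>>> play_rows --motion '[{"delta_pos": [1.1,0.9,-0.6],"rot": [0,0,-4.8],"fingers": 1},{"delta_pos": [2.2,1.8,-1.2],"rot": [0,0,-9.6],"fingers": 1},{"delta_pos": [3.2,2.8,-1.8],"rot": [0,0,-14.4],"fingers": 1},{"delta_pos": [4.3,3.7,-2.4],"rot": [0,0,-19.2],"fingers": 1},{"delta_pos": [5.4,4.6,-3.0],"rot": [0,0,-24],"fingers": 1}]'

```text
time: 15.53
tcp_pos: [0.504, 0.1292, 0.2493]
tool_rot: [-3.104, 0.481, -0.002]
force: [-0.1, -0.6, -1.1]
finger_gap: 0.0456
```

>>> play_rows --motion '[{"delta_pos": [0.8,1.6,-0.4],"rot": [0,0,-4.8],"fingers": 1},{"delta_pos": [1.5,3.3,-0.8],"rot": [0,0,-9.5],"fingers": 1},{"delta_pos": [2.3,4.9,-1.2],"rot": [0,0,-14.3],"fingers": 1},{"delta_pos": [3.0,6.6,-1.6],"rot": [0,0,-19.0],"fingers": 1},{"delta_pos": [3.8,8.2,-2.0],"rot": [0,0,-23.8],"fingers": 1}]'

```text
time: 15.95
tcp_pos: [0.5149, 0.0393, 0.2692]
tool_rot: [3.137, 0.17, 0.002]
force: [-0.3, 0.5, -0.5]
finger_gap: 0.0459
```

>>> play_rows --motion '[{"delta_pos": [-0.1,0.8,0],"rot": [-6,0,0],"fingers": 1},{"delta_pos": [-0.2,1.6,0],"rot": [-12,0,0],"fingers": 1},{"delta_pos": [-0.3,2.4,0],"rot": [-18,0,0],"fingers": 1},{"delta_pos": [-0.4,3.2,0],"rot": [-24,0,0],"fingers": 1},{"delta_pos": [-0.5,4.0,0],"rot": [-30,0,0],"fingers": 1}]'

```text
time: 16.37
tcp_pos: [0.5148, -0.0001, 0.2701]
tool_rot: [2.61, 0.135, 0.043]
force: [0.1, -0.1, -1.2]
finger_gap: 0.0457
```

>>> play_rows --motion '[{"delta_pos": [0,1.6,1.7],"rot": [-7,0,0],"fingers": 1},{"delta_pos": [0,3.2,3.3],"rot": [-14,0,0],"fingers": 1},{"delta_pos": [-0.1,4.9,5.0],"rot": [-21,0,0],"fingers": 1},{"delta_pos": [-0.1,6.5,6.6],"rot": [-28,0,0],"fingers": 1},{"delta_pos": [-0.1,6.5,6.6],"rot": [-30,0,0],"fingers": 1}]'

```text
time: 16.78
tcp_pos: [0.5214, -0.0915, 0.2414]
tool_rot: [2.084, 0.111, 0.059]
force: [-0.9, -0.6, -1.8]
finger_gap: 0.0458
```

```bash
python3 held.py white pics/s6.png; python3 inbed.py pics/s6b.png | grep dark
```

```text
scene 0.81 589
side 0.89 843
held in tool mm [-0.4  1.  13.3] pitch deg -0.5 rms 1.4821333036636675
tcp in bed mm [-50.   -0.2  73.1] seal in bed [-36.7  -0.6  74. ] att err deg [ 0.1   0.16 -0.15] gap 0.045443393629160035
[ 0.08  0.35 -0.7   1.89  1.05  1.73 -0.81] 16.9333
side dark [([204.0, -3.0, 10.0], 0.85), ([-115.0, -137.0, -209.0], 0.69)]
scene dark [([202.0, -0.0, 10.0], 0.7), ([-110.0, -130.0, -204.0], 0.5)]
```

>>> play_rows --motion '[{"delta_pos": [0,-1.0,1.5],"rot": [0,0,0],"fingers": 1},{"delta_pos": [0,-2.0,3.0],"rot": [0,0,0],"fingers": 1},{"delta_pos": [0,-3.5,4.5],"rot": [0,0,0],"fingers": 1},{"delta_pos": [0,-4.8,4.5],"rot": [0,0,0],"fingers": 1},{"delta_pos": [0,-5.6,4.5],"rot": [0,0,0],"fingers": 1}]'

```text
time: 17.8
tcp_pos: [0.5227, -0.1014, 0.1704]
tool_rot: [2.092, 0.108, 0.06]
force: [0.8, -0.2, -0.5]
finger_gap: 0.0458
```

>>> play_rows --motion '[{"delta_pos": [0,-0.2,0],"rot": [0,0,0],"fingers": 1},{"delta_pos": [0,-0.4,0],"rot": [0,0,0],"fingers": 1},{"delta_pos": [0,-0.5,0],"rot": [0,0,0],"fingers": 1},{"delta_pos": [0,-0.6,0],"rot": [0,0,0],"fingers": 1},{"delta_pos": [0,-0.6,0],"rot": [0,0,0],"fingers": 1}]'

```text
time: 18.22
tcp_pos: [0.5238, -0.0969, 0.1685]
tool_rot: [2.092, 0.107, 0.065]
force: [-0.5, -0.6, -0.8]
finger_gap: 0.046
```

```bash
python3 held.py white pics/s7.png
```

```text
scene 0.58 574
side 0.59 767
held in tool mm [-0.3  1.  13.4] pitch deg 0.1 rms 1.8678139957340827
tcp in bed mm [-5.   0.  12.8] seal in bed [ 8.4 -0.3 13.8] att err deg [0.   0.18 0.04] gap 0.04576256604729774
[ 0.06  0.46 -0.67  1.94  1.1   1.67 -0.94] 18.3667
```

Down another 2 mm, then release as before.

>>> play_rows --motion '[{"delta_pos": [0,-0.1,0.1],"rot": [0,0,0],"fingers": 1},{"delta_pos": [0,-0.2,0.1],"rot": [0,0,0],"fingers": 1},{"delta_pos": [0,-0.2,0.1],"rot": [0,0,0],"fingers": 1},{"delta_pos": [0,-0.2,0.1],"rot": [0,0,0],"fingers": 1},{"delta_pos": [0,-0.2,0.1],"rot": [0,0,0],"fingers": 1}]'

```text
time: 18.83
tcp_pos: [0.5236, -0.0969, 0.1659]
tool_rot: [2.092, 0.108, 0.064]
force: [-0.9, -0.7, -1.0]
finger_gap: 0.0459
```

>>> play_rows --motion '[{"delta_pos": [0,0,0],"rot": [0,0,0],"fingers": 0},{"delta_pos": [0,0,0],"rot": [0,0,0],"fingers": -0.2},{"delta_pos": [0,0,0],"rot": [0,0,0],"fingers": -0.4},{"delta_pos": [0,0,0],"rot": [0,0,0],"fingers": -0.6},{"delta_pos": [0,0,0],"rot": [0,0,0],"fingers": -1}]'

```text
time: 19.25
tcp_pos: [0.5236, -0.0969, 0.166]
tool_rot: [2.092, 0.108, 0.064]
force: [-0.5, 0.4, 0.4]
finger_gap: 0.0648
```

```bash
python3 inbed.py pics/s8.png;python3 inbed.py pics/s8.png; python3 - <<'E'
from h import *
from station import telemetry as t; o=t.get_obs(); print(o["tcp_pos"])
D=down(5.8); 
w=[(bed(-.07,0,.07),CH),((.515,.0,.27),D*R.from_euler('x',-30,degrees=True)),((.54,.08,.25),D),((.575,.14,.22),down(20)),((.6034,.1887,.16),down(33.8))]
plan(w,start=(o["tcp_pos"],CH))
E
```

```text
side dark [([-115.0, -138.0, -208.0], 0.93), ([204.0, -0.0, 12.0], 0.78)]
side white [([99.0, -1.0, 6.0], 0.93)]
side red [([-257.0, 138.0, -315.0], 0.58), ([-180.0, 105.0, -230.0], 0.44)]
scene dark [([203.0, 2.0, 12.0], 0.68), ([-110.0, -131.0, -208.0], 0.59)]
scene white []
scene red [([-181.0, 108.0, -232.0], 0.61)]
19.65 0.08606215103991574
side dark [([205.0, -1.0, 9.0], 0.6)]
side white [([140.0, 3.0, 7.0], 0.84)]
side red [([-178.0, 106.0, -233.0], 0.45)]
scene dark [([206.0, -0.0, 9.0], 0.67), ([-115.0, -133.0, -209.0], 0.46)]
scene white [([144.0, 6.0, 9.0], 0.65)]
scene red [([142.0, 3.0, 11.0], 0.43)]
20.05 0.08693155448058465
[ 0.52357704 -0.09685629  0.16590316]
0 dp cm [0.0, 6.0, -6.6] rot [0.0, 0.0, 0.0] | n 8.9 0.0
1 dp cm [0.1, -1.8, -7.0] rot [30.0, 0.0, -0.0] | n 7.2 30.0
2 dp cm [3.3, -7.7, -2.1] rot [30.0, 0.0, -0.0] | n 8.6 30.0
3 dp cm [4.1, -5.6, 3.0] rot [0.0, 0.0, -14.2] | n 7.6 14.2
4 dp cm [4.36, -3.65, 6.0] rot [0.0, 0.0, -13.8] | n 8.3 13.8
```

White is in place (bed x ≈140). Now red.

>>> play_rows --motion '[{"delta_pos": [0,0.5,-2],"rot": [0,0,0],"fingers": -1},{"delta_pos": [0,1.5,-4],"rot": [0,0,0],"fingers": -1},{"delta_pos": [0,3.0,-6],"rot": [0,0,0],"fingers": -1},{"delta_pos": [0,4.5,-6.6],"rot": [0,0,0],"fingers": -1},{"delta_pos": [0,6,-6.6],"rot": [0,0,0],"fingers": -1}]'

```text
time: 20.47
tcp_pos: [0.5212, -0.068, 0.2522]
tool_rot: [2.093, 0.11, 0.067]
force: [0.5, -0.4, -0.6]
finger_gap: 0.0871
```

>>> play_rows --motion '[{"delta_pos": [0,-0.4,-1.4],"rot": [6,0,0],"fingers": -1},{"delta_pos": [0,-0.7,-2.8],"rot": [12,0,0],"fingers": -1},{"delta_pos": [0.1,-1.1,-4.2],"rot": [18,0,0],"fingers": -1},{"delta_pos": [0.1,-1.4,-5.6],"rot": [24,0,0],"fingers": -1},{"delta_pos": [0.1,-1.8,-7.0],"rot": [30,0,0],"fingers": -1}]'

```text
time: 20.88
tcp_pos: [0.5148, 0.001, 0.2715]
tool_rot: [2.62, 0.137, 0.042]
force: [-0.5, -0.7, 0.4]
finger_gap: 0.0874
```

>>> play_rows --motion '[{"delta_pos": [0.7,-1.5,-0.4],"rot": [6,0,0],"fingers": -1},{"delta_pos": [1.3,-3.1,-0.8],"rot": [12,0,0],"fingers": -1},{"delta_pos": [2.0,-4.6,-1.3],"rot": [18,0,0],"fingers": -1},{"delta_pos": [2.6,-6.2,-1.7],"rot": [24,0,0],"fingers": -1},{"delta_pos": [3.3,-7.7,-2.1],"rot": [30,0,0],"fingers": -1}]'

```text
time: 21.3
tcp_pos: [0.5399, 0.0808, 0.2511]
tool_rot: [-3.133, -0.163, -0.006]
force: [-0.4, 0.2, -1.4]
finger_gap: 0.087
```

>>> play_rows --motion '[{"delta_pos": [0.8,-1.1,0.6],"rot": [0,0,-2.8],"fingers": -1},{"delta_pos": [1.6,-2.2,1.2],"rot": [0,0,-5.7],"fingers": -1},{"delta_pos": [2.5,-3.4,1.8],"rot": [0,0,-8.5],"fingers": -1},{"delta_pos": [3.3,-4.5,2.4],"rot": [0,0,-11.4],"fingers": -1},{"delta_pos": [4.1,-5.6,3.0],"rot": [0,0,-14.2],"fingers": -1}]'

```text
time: 21.72
tcp_pos: [0.5745, 0.14, 0.2197]
tool_rot: [3.092, 0.553, 0.002]
force: [0.7, -0.5, -0.4]
finger_gap: 0.0868
```

>>> play_rows --motion '[{"delta_pos": [1.1,-0.9,1.5],"rot": [0,0,-3.5],"fingers": -1},{"delta_pos": [2.2,-1.8,3.0],"rot": [0,0,-7],"fingers": -1},{"delta_pos": [3.3,-2.7,4.5],"rot": [0,0,-10.5],"fingers": -1},{"delta_pos": [4.4,-3.7,6.0],"rot": [0,0,-13.8],"fingers": -1},{"delta_pos": [4.4,-3.7,6.0],"rot": [0,0,-13.8],"fingers": -1}]'

```text
time: 22.13
tcp_pos: [0.6017, 0.1914, 0.1568]
tool_rot: [-3.001, -0.925, 0.004]
force: [-1.1, 0.4, -0.3]
finger_gap: 0.0869
```

```bash
python3 wfit.py .6034 .1887 -56.2
```

```text
n 2102 [0.6032 0.1888] yaw -55.986441788016315 rms mm 0.9452532114178476 top [0.07624514 0.07823513]
[0.60187315 0.19042905 0.15840352] [ 0.24239962  0.45734216 -0.81689383  1.5599629   0.34180193  1.2753049
 -0.03002316]
0 dp cm [0.0, 0.2, 6.6] rot [-0.1, 0.1, 0.0] | n 6.6 0.1
1 dp cm [0.03, 0.02, 4.04] rot [0.0, -0.0, 0.0] | n 4.0 0.0
```

>>> play_rows --motion '[{"delta_pos": [0,0.1,3],"rot": [0,0,0],"fingers": -1},{"delta_pos": [0,0.1,6],"rot": [0,0,0],"fingers": -1},{"delta_pos": [0,0.1,8.5],"rot": [0,0,0],"fingers": -1},{"delta_pos": [0,0.1,10.2],"rot": [0,0,0],"fingers": -0.6},{"delta_pos": [0,0.1,10.2],"rot": [0,0,0],"fingers": 0}]'

```text
time: 22.6
tcp_pos: [0.6019, 0.1865, 0.0554]
tool_rot: [3.005, 0.913, -0.005]
force: [0.0, -0.4, -0.3]
finger_gap: 0.0801
```

>>> play_rows --motion '[{"delta_pos": [0,0,0],"rot": [0,0,0],"fingers": 1},{"delta_pos": [0,0,0],"rot": [0,0,0],"fingers": 1},{"delta_pos": [0,0,0],"rot": [0,0,0],"fingers": 1},{"delta_pos": [0,0,0],"rot": [0,0,0],"fingers": 1},{"delta_pos": [0,0,0],"rot": [0,0,0],"fingers": 1}]' --force 30

```text
time: 23.02
tcp_pos: [0.6043, 0.1888, 0.0594]
tool_rot: [3.004, 0.916, 0.005]
force: [0.4, 0.3, -0.6]
finger_gap: 0.0484
```

>>> play_rows --motion '[{"delta_pos": [0,0,0],"rot": [0,0,0],"fingers": 1},{"delta_pos": [0,0,0],"rot": [0,0,0],"fingers": 1},{"delta_pos": [0,0,0],"rot": [0,0,0],"fingers": 1},{"delta_pos": [0,0,0],"rot": [0,0,0],"fingers": 1},{"delta_pos": [0,0,0],"rot": [0,0,0],"fingers": 1}]'

```text
time: 23.43
tcp_pos: [0.6042, 0.1888, 0.0591]
tool_rot: [3.004, 0.917, 0.004]
force: [-0.7, -0.4, 6.2]
finger_gap: 0.0454
```

```bash
python3 - <<'E'
from h import *
from station import telemetry as t; o=t.get_obs(); p=o["tcp_pos"]; r=R.from_rotvec(o["tool_rot"]); print(p,o["finger_gap"])
D=down(5.8)
w=[(p+[0,0,.12],r),((.575,.13,.25),down(20)),((.53,.06,.27),D),((.515,.0,.27),D*R.from_euler('x',-30,degrees=True)),(bed(-.05,0,.075),CH)]
plan(w)
E
```

```text
[0.60416769 0.18884945 0.05909661] 0.04541555397769549
0 dp cm [0.0, 0.0, -12.0] rot [0.0, 0.0, 0.0] | n 12.0 0.0
1 dp cm [-5.7, 3.3, -7.1] rot [0.1, -0.1, 13.9] | n 9.7 13.9
2 dp cm [-6.6, 5.0, -2.0] rot [-0.1, -0.0, 14.2] | n 8.5 14.2
3 dp cm [-2.1, 5.8, -0.0] rot [-30.0, -0.0, 0.0] | n 6.2 30.0
4 dp cm [-0.11, 6.52, 6.66] rot [-30.0, -0.1, -0.0] | n 9.3 30.0
```

>>> play_rows --motion '[{"delta_pos": [0,0,-2],"rot": [0,0,0],"fingers": 1},{"delta_pos": [0,0,-4.5],"rot": [0,0,0],"fingers": 1},{"delta_pos": [0,0,-7],"rot": [0,0,0],"fingers": 1},{"delta_pos": [0,0,-9.5],"rot": [0,0,0],"fingers": 1},{"delta_pos": [0,0,-12],"rot": [0,0,0],"fingers": 1}]'

```text
time: 23.85
tcp_pos: [0.6032, 0.1886, 0.1792]
tool_rot: [3.005, 0.917, 0.002]
force: [0.3, 0.5, -1.1]
finger_gap: 0.0455
```

>>> play_rows --motion '[{"delta_pos": [-1.1,0.7,-1.4],"rot": [0,0,2.8],"fingers": 1},{"delta_pos": [-2.3,1.3,-2.8],"rot": [0,0,5.6],"fingers": 1},{"delta_pos": [-3.4,2.0,-4.3],"rot": [0,0,8.3],"fingers": 1},{"delta_pos": [-4.6,2.6,-5.7],"rot": [0,0,11.1],"fingers": 1},{"delta_pos": [-5.7,3.3,-7.1],"rot": [0,0,13.9],"fingers": 1}]'

```text
time: 24.27
tcp_pos: [0.5739, 0.1291, 0.2497]
tool_rot: [3.094, 0.544, 0.002]
force: [0.4, -0.8, -0.3]
finger_gap: 0.0457
```

>>> play_rows --motion '[{"delta_pos": [-1.3,1.0,-0.4],"rot": [0,0,2.8],"fingers": 1},{"delta_pos": [-2.6,2.0,-0.8],"rot": [0,0,5.7],"fingers": 1},{"delta_pos": [-4.0,3.0,-1.2],"rot": [0,0,8.5],"fingers": 1},{"delta_pos": [-5.3,4.0,-1.6],"rot": [0,0,11.4],"fingers": 1},{"delta_pos": [-6.6,5.0,-2.0],"rot": [0,0,14.2],"fingers": 1}]'

```text
time: 24.68
tcp_pos: [0.5289, 0.0593, 0.2691]
tool_rot: [-3.138, -0.156, -0.002]
force: [0.0, -0.0, -1.5]
finger_gap: 0.0456
```

>>> play_rows --motion '[{"delta_pos": [-0.4,1.2,0],"rot": [-6,0,0],"fingers": 1},{"delta_pos": [-0.8,2.3,0],"rot": [-12,0,0],"fingers": 1},{"delta_pos": [-1.3,3.5,0],"rot": [-18,0,0],"fingers": 1},{"delta_pos": [-1.7,4.6,0],"rot": [-24,0,0],"fingers": 1},{"delta_pos": [-2.1,5.8,0],"rot": [-30,0,0],"fingers": 1}]'

```text
time: 25.1
tcp_pos: [0.5149, 0.0001, 0.2701]
tool_rot: [2.61, 0.133, 0.042]
force: [-0.1, 0.2, -2.3]
finger_gap: 0.0456
```

>>> play_rows --motion '[{"delta_pos": [0,1.6,1.7],"rot": [-7,0,0],"fingers": 1},{"delta_pos": [0,3.2,3.3],"rot": [-14,0,0],"fingers": 1},{"delta_pos": [-0.1,4.9,5.0],"rot": [-21,0,0],"fingers": 1},{"delta_pos": [-0.1,6.5,6.7],"rot": [-28,0,0],"fingers": 1},{"delta_pos": [-0.1,6.5,6.7],"rot": [-30,0,0],"fingers": 1}]'

```text
time: 25.52
tcp_pos: [0.5215, -0.0919, 0.2405]
tool_rot: [2.084, 0.109, 0.058]
force: [-0.0, -0.6, -1.4]
finger_gap: 0.0459
```

```bash
python3 held.py red pics/s9.png
```

```text
scene 0.65 645
side 0.7 893
held in tool mm [-0.7 -0.2 14.6] pitch deg -0.6 rms 2.009096358124887
tcp in bed mm [-49.3  -0.1  72.5] seal in bed [-34.6  -0.8  72.2] att err deg [ 0.11  0.08 -0.1 ] gap 0.04582521510896716
[ 0.1   0.36 -0.72  1.88  1.06  1.74 -0.81] 25.6667
```

>>> play_rows --motion '[{"delta_pos": [0,-1.0,1.5],"rot": [0,0,0],"fingers": 1},{"delta_pos": [0,-2.0,3.0],"rot": [0,0,0],"fingers": 1},{"delta_pos": [0,-3.5,4.5],"rot": [0,0,0],"fingers": 1},{"delta_pos": [0,-4.8,4.5],"rot": [0,0,0],"fingers": 1},{"delta_pos": [0,-5.4,4.5],"rot": [0,0,0],"fingers": 1}]'

```text
time: 26.13
tcp_pos: [0.5232, -0.1026, 0.1721]
tool_rot: [2.093, 0.105, 0.06]
force: [-0.3, 0.4, -1.4]
finger_gap: 0.0457
```

>>> play_rows --motion '[{"delta_pos": [0,-0.2,0],"rot": [0,0,0],"fingers": 1},{"delta_pos": [0,-0.3,0],"rot": [0,0,0],"fingers": 1},{"delta_pos": [0,-0.4,0],"rot": [0,0,0],"fingers": 1},{"delta_pos": [0,-0.5,0],"rot": [0,0,0],"fingers": 1},{"delta_pos": [0,-0.5,0],"rot": [0,0,0],"fingers": 1}]'

```text
time: 26.55
tcp_pos: [0.5241, -0.0987, 0.1703]
tool_rot: [2.093, 0.105, 0.064]
force: [0.3, -0.2, -0.7]
finger_gap: 0.0454
```

```bash
python3 held.py red pics/s10.png
```

```text
scene 0.76 542
side 0.83 780
held in tool mm [-0.5  0.1 14. ] pitch deg 0.1 rms 1.3267174503399668
tcp in bed mm [-4.3  0.1 15.1] seal in bed [ 9.8 -0.3 15.2] att err deg [0.   0.09 0.09] gap 0.04615061495900689
[ 0.08  0.46 -0.7   1.94  1.11  1.68 -0.94] 26.7
```

Down 3.5 mm and release.

>>> play_rows --motion '[{"delta_pos": [0,-0.1,0],"rot": [0,0,0],"fingers": 1},{"delta_pos": [0,-0.2,0],"rot": [0,0,0],"fingers": 1},{"delta_pos": [0,-0.3,0],"rot": [0,0,0],"fingers": 1},{"delta_pos": [0,-0.35,0],"rot": [0,0,0],"fingers": 1},{"delta_pos": [0,-0.35,0],"rot": [0,0,0],"fingers": 1}]'

```text
time: 27.17
tcp_pos: [0.5237, -0.0969, 0.1666]
tool_rot: [2.092, 0.106, 0.063]
force: [-0.4, 0.1, -0.9]
finger_gap: 0.0459
```

>>> play_rows --motion '[{"delta_pos": [0,0,0],"rot": [0,0,0],"fingers": 0},{"delta_pos": [0,0,0],"rot": [0,0,0],"fingers": -0.2},{"delta_pos": [0,0,0],"rot": [0,0,0],"fingers": -0.4},{"delta_pos": [0,0,0],"rot": [0,0,0],"fingers": -0.6},{"delta_pos": [0,0,0],"rot": [0,0,0],"fingers": -1}]'

```text
time: 27.58
tcp_pos: [0.5238, -0.0971, 0.167]
tool_rot: [2.092, 0.106, 0.063]
force: [-0.3, -0.5, 0.4]
finger_gap: 0.0646
```

>>> play_rows --motion '[{"delta_pos": [0,0,0],"rot": [0,0,0],"fingers": -1},{"delta_pos": [0,0,0],"rot": [0,0,0],"fingers": -1},{"delta_pos": [0,0,0],"rot": [0,0,0],"fingers": -1},{"delta_pos": [0,0,0],"rot": [0,0,0],"fingers": -1},{"delta_pos": [0,0,0],"rot": [0,0,0],"fingers": -1}]'

```text
time: 28.0
tcp_pos: [0.5237, -0.0971, 0.1669]
tool_rot: [2.092, 0.106, 0.063]
force: [0.1, -0.6, -0.3]
finger_gap: 0.0859
```

>>> play_rows --motion '[{"delta_pos": [0,0.5,-2],"rot": [0,0,0],"fingers": -1},{"delta_pos": [0,1.5,-4],"rot": [0,0,0],"fingers": -1},{"delta_pos": [0,3.0,-6],"rot": [0,0,0],"fingers": -1},{"delta_pos": [0,4.5,-6.6],"rot": [0,0,0],"fingers": -1},{"delta_pos": [0,6,-6.6],"rot": [0,0,0],"fingers": -1}]'

```text
time: 28.42
tcp_pos: [0.5213, -0.0681, 0.253]
tool_rot: [2.093, 0.108, 0.066]
force: [-0.5, -0.5, 0.4]
finger_gap: 0.0873
```

```bash
python3 inbed.py pics/s11.png; python3 inbed.py pics/s12.png; python3 - <<'E'
from station import optics; import numpy as np
p=optics.get_image("scene")
for t in["round_stamp","cutter","jar"]: print(t,[(np.round(d["location"],3).tolist(),round(d["p"],2)) for d in optics.landmark_of(p,t)][:2])
E
```

```text
side dark [([-115.0, -138.0, -206.0], 0.71), ([204.0, 0.0, 13.0], 0.56), ([-163.0, 57.0, -278.0], 0.27)]
side white [([137.0, 4.0, 7.0], 0.63), ([-0.0, -2.0, 1.0], 0.58)]
side red [([77.0, -5.0, 10.0], 0.6)]
scene dark [([202.0, -1.0, 10.0], 0.73), ([-112.0, -135.0, -207.0], 0.49)]
scene white [([139.0, 4.0, 10.0], 0.9)]
scene red [([76.0, 0.0, 10.0], 0.6), ([141.0, 6.0, 12.0], 0.36)]
28.8167 0.08713725233642233
side dark [([206.0, 1.0, 11.0], 0.92)]
side white [([141.0, 3.0, 7.0], 0.6), ([-1.0, -4.0, -6.0], 0.19), ([-256.0, 137.0, -314.0], 0.16)]
side red [([78.0, -3.0, 12.0], 0.78)]
scene dark [([206.0, 1.0, 11.0], 0.84), ([-114.0, -130.0, -206.0], 0.47), ([3.0, 4.0, -2.0], 0.22)]
scene white [([141.0, 6.0, 9.0], 0.96)]
scene red [([77.0, -2.0, 10.0], 0.61)]
29.2167 0.08687048588947713
round_stamp [([0.639, 0.094, 0.015], 0.59)]
cutter [([0.622, 0.298, 0.015], 0.71)]
jar [([0.422, -0.215, 0.002], 0.73)]
```

View pics/s12.png

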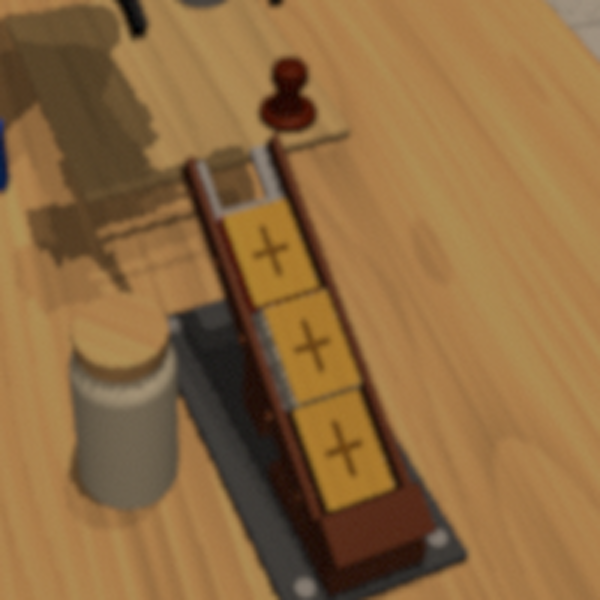

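The picture shows all three seals brass up in a closed row against the stop: dark at (343,450), white at (313,347), red at (270,252). The gripper is clear of everything, so I hand in.

```bash
python3 -c "
from station import ticket; print(ticket.sign_off())"
```

```text
the job is handed in; nothing more can be done
None
```

All three seals are in the chute, brass up, in a closed row against the stop: dark walnut lowest, then white, then red. I gripped each one across its width, tilted it 60° at the lip and let it slide down. I handed the job in at about 29 s of the 72 s allowed, with the gripper open and clear of everything; no verdict is reported.

| Seal | Measured distance from lip (mm) | Place (mm) | Largest offset from middle line (mm, limit 12) |
|---|---|---|---|
| Dark walnut | 202–206 | 203 | 1 |
| White | 137–141 | 139 | 6 |
| Red | 76–78 | 75 | 5 |

- **Heights:** each seal measured 7–13 mm above the bed (allowed 4–16), and the last picture shows all three brass up.
- **Bystanders:** the hand stamp, cutter and jar measured within about 3 mm of where they started, which is within measuring error.
- **One slip:** on the first pick the fingers were still closing when the lift began, so the dark seal was gripped about 9 mm nearer its top than planned. I checked the hold before carrying it, and it made no difference to the placing.
- **Look-alikes:** the detector sometimes labelled the blue block as the dark seal; its position gave it away and I left it alone.

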